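Latch the sprung jaw open and slide the collar out

TASK

The steel collar is clamped in the bench fixture by a sprung jaw: push the jaw's red plate back until the hook catch beside it drops behind the brass pin, then let the jaw come back onto the catch so that it stays open by itself, the collar still in its clamping place. Then push the collar along the fence, flat on the bed and never lifted, until it is against the end stop. Leave the jaw latched open and the things round about where they are.

Things in the scene. Friction and masses are not known exactly. Their poses are not given: they have to be found in the camera images.
- fixture: Bench fixture with a grey bed 15 mm thick, fixed; its place and yaw vary. Origin on the bench (z = 0) under the centre of the clamped collar; x is the way the jaw opens (away from the robot), y left, z up. Jaw bed: x -80 to 205, y -56 to 68 mm; outfeed track to its right: x -80 to 80, y -195 to -56 mm. Behind the jaw a block and spring barrel, x 178 to 259 mm, 52 mm high.
- fence (a point): Top edge, at the clamping place, of the steel fence along the whole near side of bed and track; the collar touches it. Fixture x = -55, y = 0, 40 mm above the bench (25 above the bed); axes as the fixture. The track's far side has a low rail, 15 mm above the bed, face at x = 62 mm, from y = -70 mm on.
- end_stop (a point): Middle of the face of the end stop, a dark cross block that closes the outfeed track, at the fixture's x = 0, y = -170 mm, 29 mm above the bench (the block stands 28 mm above the bed); axes as the fixture. A collar against it has its centre at the fixture's y = -115 mm.
- collar: Loose steel collar, a plain ring 110 mm in outer diameter, 34 mm high, bore about 70 mm, 0.6 to 1 kg, lying flat. Origin at the centre of its underside, at first on the bed (15 mm above the bench) at the fixture's x = 0, y = 0; its top is 49 mm above the bench. The bed beside it at its left (+y) is free, so fingers can come down there and push on its outside.
- jaw (a joint): Opening of the sprung jaw along the fixture's +x (m): about 0 on the collar, 0.045 at the end of its travel. The spring pushes back with 5 to 9 N, damped by 25 N s/m. Past about 0.032 the hook drops behind the jaw's pin, and the released jaw comes back to 0.030 and is held, clear of the collar's path along the fence. Let go earlier, it returns to 0 and clamps again.
- catch (a joint): Angle (rad) of the dark hook catch on the left side of the jaw, hinged at its far end: 0 when down, about 0.13 while the jaw's brass pin lifts its nose. It falls by itself and need not be touched. It lies at the fixture's x 100 to 195, y 40 to 70 mm, up to 55 mm above the bench.
- push_pad (a point): Centre of the 54 mm wide black pad on the near face of the jaw's upright red plate, 75 mm above the bench; clamped, it is at the fixture's x = 97, y = 0 mm; axes as the fixture, moves with the jaw. Push it along +x. The plate is 68 mm wide (y), 11 mm thick with the pad, 42 to 100 mm above the bench. Before it the jaw and collar are up to 49 mm high: keep fingertips 55 to 65 mm above the bench.
- bearing_small: Loose grey ball bearing, 88 mm in diameter, 22 mm high, on the bench right of the jaw; a bystander. Origin at the centre of its underside.
- calliper: Loose digital calliper, 74 x 235 x 20 mm, on the bench farther left; a bystander. Origin in the middle of its underside.
- grease_pot: Loose pot with a green lid, 63 mm in diameter, 54 mm high, on the bench left of the jaw; a bystander. Origin at the centre of its underside.
- marker: Loose paint marker, 12 x 123 x 12 mm, on the bench in front of the fixture; a bystander. Origin in the middle of its underside.
- tape_roll: Loose yellow roll of tape, 84 mm in diameter, 19 mm high, on the bench to the right; a bystander. Origin at the centre of its underside.
There are look-alikes about, which are no part of the job. What is shaped like the collar but pink or turquoise is not meant.

How it is judged (in metres and radians):
On the way:
1. the jaw is latched open on its catch at mid travel with nothing pushing it, the collar still in its clamping place (value of joint jaw between 0.027 and 0.033 m and velocity of joint jaw between -0.01 and 0.01 m/s and value of joint catch below 0.03 rad and contact force between each of the arm, the fingers and jaw below 0.3 N and y of collar in the frame of fixture between -0.02 and 0.02 m), for 0.2 s.
At the end, for the whole second after the job is handed in: the jaw rests on its catch (joint 0.030 within 3 mm, hook down), and the collar lies flat and at rest on the outfeed track between fence and rail, within 7 mm of the end stop (value of joint jaw between 0.027 and 0.033 m and value of joint catch below 0.03 rad and y of collar in the frame of fixture between -0.119 and -0.108 m and x of collar in the frame of fixture between -0.004 and 0.011 m and z of collar in the frame of fixture between 0.012 and 0.018 m and angle between collar's own z axis and vertical below 0.05 rad and linear speed of collar below 0.01 m/s); the robot touches nothing.
It fails at once if the collar is lifted or tipped: more than 8 mm off the bed or more than 0.2 rad (z of collar in the frame of fixture above 0.023 m or angle between collar's own z axis and vertical above 0.2 rad).
It fails at once if the collar is forced along the fence by more than 20 mm while the jaw is not held open (value of joint jaw below 0.025 m and (y of collar in the frame of fixture below -0.02 m or y of collar in the frame of fixture above 0.02 m)).
It fails at once if one of the things round about is moved by more than 20 mm (distance of any of bearing_small, calliper, grease_pot, marker, tape_roll from where it was at the start of the episode above 0.02 m).
It also fails if it takes over 48 s, if anything falls off the work surface, if the arm or the gripper's body presses on something with over 40 N, if the wrist force passes 120 N, or if a joint passes its speed limit or range.

ROBOT

A 7-joint arm with a two-finger parallel gripper is mounted at the origin on the work surface; the furniture and walls round the work are solid. World frame = base frame: x ahead of the robot, y to its left, z up, the work surface at z = 0. Lengths are in mm, angles in degrees, forces in N, time in s.
With the tool pointing down it reaches from about 425 to 875 mm from the base axis. Payload 8.4 kg.
Tool frame: the origin (TCP) lies at the very end of the fingers, on their centre line; the grasp point (between the pads) lies 19 mm behind it; y points along the fingers, z is the direction in which the jaws open and shut, and the axes are right-handed (so a half turn about y gives the same grasp; the last joint's range is limited). The gripper opens to 85 mm and grips with 20 to 120 N. Pads are 22 mm wide; open, the fingers measure 114 mm over their backs; the gripper's body (76 mm by 85 mm) begins 54 mm behind the grasp point. The pads swing forward as they close: fully open they stand 13 mm farther back than shut.
Start: joints at [63.358, 19.091, 2.286, 83.961, -0.768, 76.965, -3.352], TCP at [232.479, -606.974, 231.308] pointing down, gripper open.
Joint ranges: [-147.57, 147.57], [-21.85, 119.76], [-74.77, 79.35], [14.55, 137.4], [-85.83, 265.84], [4.83, 119.75], [-152.11, 152.11]. Speed limits (degrees/s): [127.2, 127.2, 159.86, 159.86, 180, 180, 180].

INTERFACE

Orientations are given as [roll, pitch, yaw] about the fixed x, y, z axes, in that order (R = Rz(yaw) Ry(pitch) Rx(roll)).
In Python, from workcell import env gives the robot as it stands. The module is installed in compiled form; this text tells all that it offers.
- The arm moves only by the tool move_arm, never from a script. Its argument "rows" is a list of rows, each a list of 7 numbers: the opening, from 0 (shut) to 1 (fully open), then the shift along the tool's x, y, z in cm, then the turn, a rotation vector about the tool's x, y, z in rad. In form: [[gripper, x, y, z, rx, ry, rz], ...]. A call has 1 to 12 rows; each row is the pose to reach, as a shift and turn from the pose measured when the call began, along the tool's axes at that moment; what a row does not reach only later rows make up. A row lasts 1/10 s, in which the tool goes at most 50 mm and 8.59 degrees, less where a joint would pass 70% of its speed; a pose out of reach is approached as far as the arm can. A call with a gripper value outside its range is refused whole. The fingers move at their own pace and stop on an object; "newtons" is the grip in N (left out, the last holds). Time passes only in rows, so rows that repeat a pose let the fingers close. It gives the time, the measured TCP pose, the force and the opening at its end, in the units of the state.
- env.sense(): the state, without advancing time (a new reading comes with each control period).
- env.snapshot(name): name is "side" or "top" or "wrist"; returns a dict with "img" (400x640x3 uint8, red, green, blue), "fx", "fy", "cx", "cy" (pixels), "R" (3x3) and "t" (3): a world point X has camera coordinates R X + t; the wrist camera has in their place "T_tool_cam" (4x4, takes a point from camera to tool coordinates, whose origin is the TCP and whose axes are the tool frame's). Camera axes: x right, y down, z forward; pixel columns grow to the right and rows downward; lengths in mm; the calibration is good to about 2 mm. A picture is of the moment at which its call begins: read the wrist's pose just before it. There is no depth.
- env.hand_in(): hands the job in, once; it reports no verdict.
Trained networks look in a picture, given as the dict that the camera call returned (one of the last four; its "shot" number tells which), for a name from the list of things; names that differ only in an ending like _2 or _b are one class to them, and where a whole thing is asked for, a point or a joint stands for the part that bears it (a point fixed in the world has none). Each returns a list of dicts, best first, with "p" (0 to 1); they miss things now and then, are a little off and sometimes report something else, mostly with a low value. They report only what shows in the picture. A call takes as long as a camera call. They do not tell look-alikes from the thing itself.
- env.boxes_of(picture, label): "rect" ([left, top, width, height] in pixels, round what is visible of it).
- env.pinpoint(picture, label): "pixel" ([column, row] in pixels: a listed point, or the origin of a listed thing).
The state is a dict: "time": time; "joint_positions": joint angles; "joint_velocities": joint speeds; "tau": joint torques, N m; "tcp_pos": TCP position; "ee_rot": TCP orientation; "force": force on the tool from outside, world axes, zero at the start; "ft_torque": the same for the moment, N m; "grip_width": finger opening in mm.
Only numpy, scipy, OpenCV 4.12 (cv2) and the standard library are available. Lean on these libraries where they do the work, as an engineer would, in place of code of your own. Each camera call takes 0.05 s, during which the arm holds its last target.

## Working session

There is one attempt and no reset: what is moved stays moved. The work goes in short steps, Python scripts to look and compute and a tool call to move; the robot and the scene stay as the last step left them, time stands still between calls to the robot, and variables do not carry over. Pictures are saved under pics/ and viewed, and the job is handed in when it is done.

Besides the shell and the picture viewer there is one more tool, called after "Emit:" by a JSON object that holds its "name" and its "arguments", one argument or row to a line. move_arm: Moves the arm, as the interface text tells. Its arguments: {"type":"object","properties":{"rows":{"type":"array","items":{"type":"array","items":{"type":"number"}}},"newtons":{"type":"number"}},"required":["rows"]}

```bash
mkdir -p pics
python3 - <<'E'
from workcell import env
import cv2
s=env.sense();print(s['time'],s['tcp_pos'],s['ee_rot'],s['grip_width'],s['force'])
for n in ['side','top']:
    p=env.snapshot(n);cv2.imwrite(f'pics/{n}0.png',p['img'][:,:,::-1])
    print(n,p['fx'],p['fy'],p['cx'],p['cy'],p['R'],p['t'])
    for l in ['fence','end_stop','collar','push_pad','fixture','grease_pot','bearing_small','marker','calliper','tape_roll']:
        print(l,[(d['pixel'],round(d['p'],2)) for d in env.pinpoint(p,l)][:4])
E
```

```text
0.0 [ 232.32337558 -606.54589719  230.40753928] [-9.00968125e+01 -7.13593122e-03 -1.59042554e+02] 85.14435944822101 [-0.89238513 -0.46598964 -0.78153415]
side 424.04219467370467 424.04219467370467 326.84418754401264 200.6565858336828 [[-0.862109   -0.50657622 -0.01219011]
 [-0.32733613  0.5751133  -0.74973045]
 [ 0.38680631 -0.64235911 -0.66163106]] [ 498.73638824  187.51657756 1290.06925912]
fence [([336.5, 228.5], 0.55)]
end_stop [([360.5, 200.1], 0.81)]
collar [([363.7, 278.0], 0.97), ([414.6, 197.2], 0.83), ([324.8, 223.0], 0.67), ([265.2, 285.6], 0.33)]
push_pad [([304.9, 192.6], 0.77)]
fixture [([325.5, 225.2], 0.57)]
grease_pot [([263.1, 213.0], 0.57), ([359.9, 197.9], 0.25)]
bearing_small [([323.9, 190.3], 0.67), ([327.2, 224.0], 0.23)]
marker [([358.6, 241.3], 0.64)]
calliper [([262.9, 283.8], 0.59)]
tape_roll [([395.0, 175.3], 0.84)]
top 424.7608693209373 424.7608693209373 317.87145620146555 199.58421787756149 [[ 0.02715595 -0.99963008  0.00150437]
 [-0.9952311  -0.02717743 -0.09368265]
 [ 0.09368888  0.00104684 -0.99560097]] [  66.79833315  509.47561929 1137.81185319]
fence [([298.1, 212.1], 0.85), ([309.5, 197.3], 0.58), ([201.2, 183.1], 0.51)]
end_stop [([364.7, 221.0], 0.84)]
collar [([403.9, 277.4], 0.95), ([309.2, 195.2], 0.71), ([253.7, 273.2], 0.58), ([293.7, 119.7], 0.26)]
push_pad [([320.2, 162.9], 0.93)]
fixture [([305.6, 199.4], 0.58)]
grease_pot [([292.2, 119.9], 0.77), ([304.9, 244.1], 0.4)]
bearing_small [([306.8, 195.7], 0.68)]
marker [([202.0, 181.5], 0.54), ([305.8, 244.3], 0.51)]
calliper [([201.1, 182.6], 0.81)]
tape_roll [([445.8, 238.4], 0.91)]
```

Run:
```python
import cv2
a=cv2.imread('pics/side0.png')[130:310,220:460];cv2.imwrite('pics/sidec.png',cv2.resize(a,None,fx=3.3,fy=3.3,interpolation=2))
a=cv2.imread('pics/top0.png')[80:310,170:470];cv2.imwrite('pics/topc.png',cv2.resize(a,None,fx=2.6,fy=2.6,interpolation=2))
```

```text
(no output)
```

View pics/sidec.png

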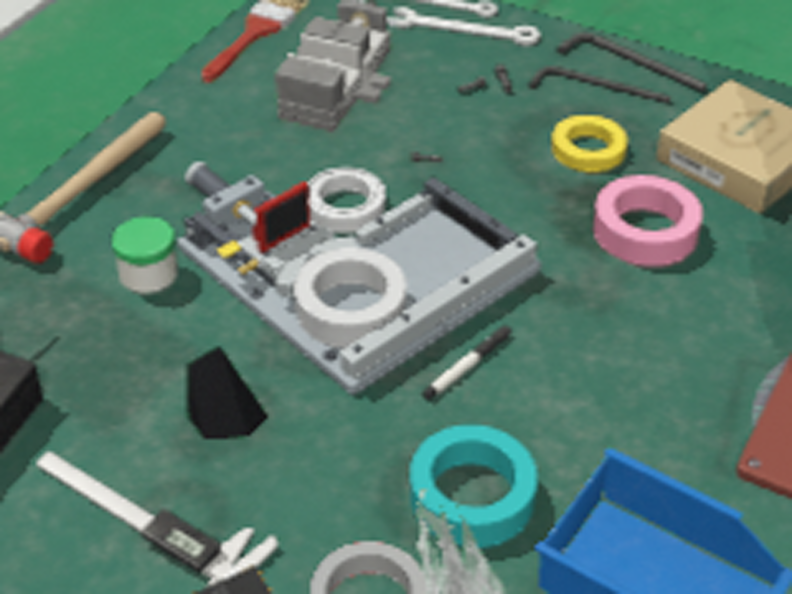

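View pics/topc.png

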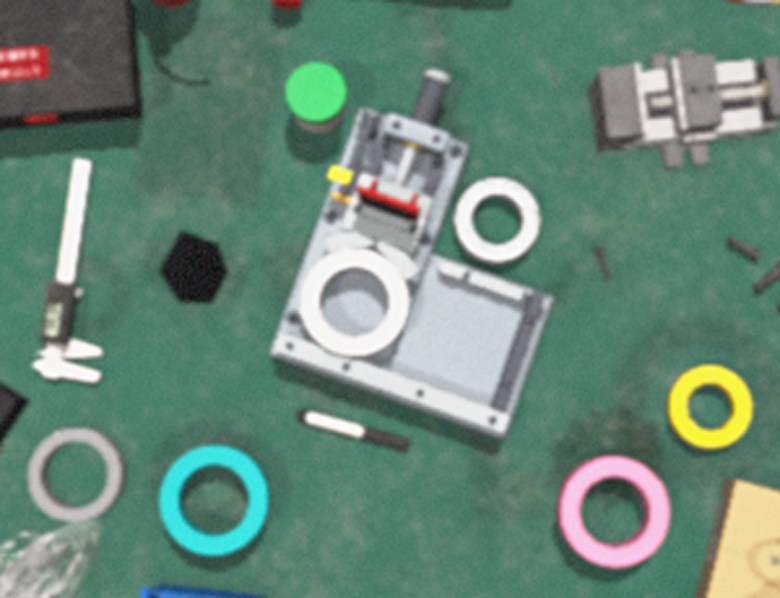

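```bash
cat > h.py <<'E'
import numpy as np,cv2,pickle
from workcell import env
def proj(p,X):
    c=np.asarray(p['R'])@np.asarray(X,float).reshape(-1,3).T+np.asarray(p['t']).reshape(3,1)
    return np.c_[p['fx']*c[0]/c[2]+p['cx'],p['fy']*c[1]/c[2]+p['cy']]
def F(q,P):
    P=np.asarray(P,float).reshape(-1,3);a=q[2];c,s=np.cos(a),np.sin(a)
    return np.c_[q[0]+c*P[:,0]-s*P[:,1],q[1]+s*P[:,0]+c*P[:,1],P[:,2]]
E
python3 - <<'E'
from h import *
from scipy.optimize import least_squares
pts={'fence':[-55,0,40],'end_stop':[0,-170,29],'collar':[0,0,15],'push_pad':[97,0,75]}
im={}
for n in ['side','top']:
    p=env.snapshot(n);im[n]=p
S=[];
ob={'side':{},'top':{}}
for n in im:
    for l in pts:
        ds=env.pinpoint(im[n],l); ob[n][l]=ds
ref={'side':{'fence':(336,228),'end_stop':(360,200),'collar':(325,223),'push_pad':(305,193)},'top':{'fence':(298,212),'end_stop':(365,221),'collar':(307,196),'push_pad':(320,163)}}
for n in im:
    for l in pts:
        for d in ob[n][l]:
            if np.hypot(*(np.array(d['pixel'])-ref[n][l]))<6: S.append((n,l,np.array(d['pixel'])));break
f=lambda q:np.concatenate([(proj(im[n],F(q,pts[l]))[0]-px) for n,l,px in S])
r=least_squares(f,[550,0,-.3],loss='soft_l1',x_scale=[10,10,.1])
q=r.x;print(q,np.degrees(q[2]));
for s,e in zip(S,f(q).reshape(-1,2)):print(s[0],s[1],e.round(1))
pickle.dump((q,im),open('fit.pkl','wb'))
def draw(q,n,name,k=3,off=(0,0),sz=None):
    p=im[n];a=cv2.resize(p['img'][:,:,::-1],None,fx=4,fy=4,interpolation=2).copy()
    def poly(P,c):
        u=((proj(p,F(q,P))+.5)*4-.5).round().astype(int);cv2.polylines(a,[u.reshape(-1,1,2)],True,c,1)
    poly([[-80,68,15],[205,68,15],[205,-56,15],[80,-56,15],[80,-195,15],[-80,-195,15]],(0,0,255))
    poly([[-55,68,40],[-55,-195,40]],(255,0,0))
    t=np.linspace(0,6.28,60)
    poly(np.c_[55*np.cos(t),55*np.sin(t),0*t+49],(0,200,0));poly(np.c_[35*np.cos(t),35*np.sin(t),0*t+49],(0,200,0))
    poly([[97,-27,75],[97,27,75]],(255,255,0));poly([[108,-34,100],[97,-34,100],[97,34,100],[108,34,100]],(255,255,0))
    poly([[80,-170,43],[-55,-170,43]],(255,0,255))
    x,y,w,h=off;cv2.imwrite(name,a[y*4:(y+h)*4,x*4:(x+w)*4])
draw(q,'top','pics/fit_top.png',off=(265,95,130,160)[:4]);draw(q,'side','pics/fit_side.png',off=(265,165,130,100))
E
```

```text
[ 5.17925465e+02  1.11467002e+02 -3.65473980e-01] -20.940116561523972
side fence [-1.2  0.8]
side end_stop [ 2.3 -2. ]
side collar [2.7 1.2]
side push_pad [ 4.2 -1.1]
top fence [ 2.1 -2.9]
top end_stop [-3.6 -0.5]
top collar [0.1 1.9]
top push_pad [-1.5 -1.3]
```

View pics/fit_top.png

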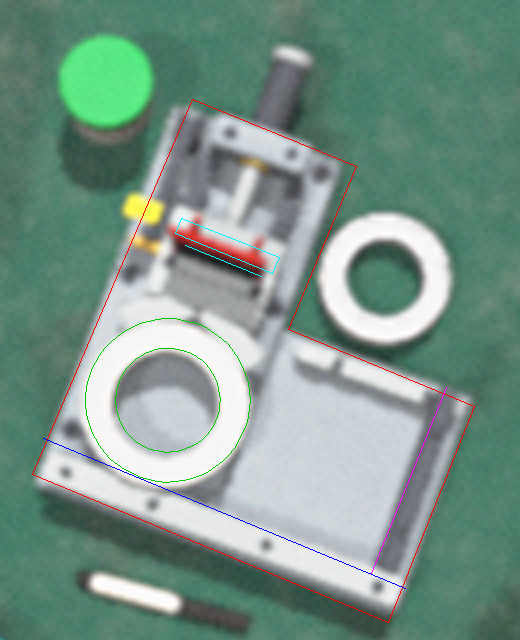

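View pics/fit_side.png

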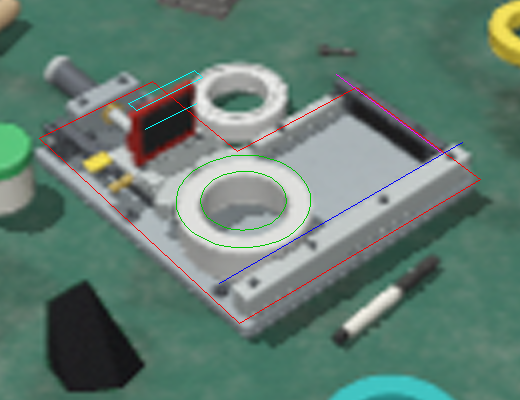

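Run:
```python
from h import *
q,im=pickle.load(open('fit.pkl','rb'))
for n,(x,y,w,h) in {'topA':(270,190,100,68),'topB':(290,115,100,75),'sideA':(315,195,75,60),'sideB':(270,175,70,50)}.items():
    p=im[n[:-1]]['img'][:,:,::-1][y:y+h,x:x+w]
    a=cv2.resize(p,None,fx=8,fy=8,interpolation=2).copy()
    for i in range(0,w,10): cv2.putText(a,str(x+i),(i*8,8),0,.3,(0,0,255));cv2.line(a,(i*8+4,0),(i*8+4,h*8),(120,120,0),1)
    for i in range(0,h,10): cv2.putText(a,str(y+i),(0,i*8+8),0,.3,(0,0,255));cv2.line(a,(0,i*8+4),(w*8,i*8+4),(120,120,0),1)
    cv2.imwrite(f'pics/z_{n}.png',a)
```

```text
(no output)
```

View pics/z_topA.png

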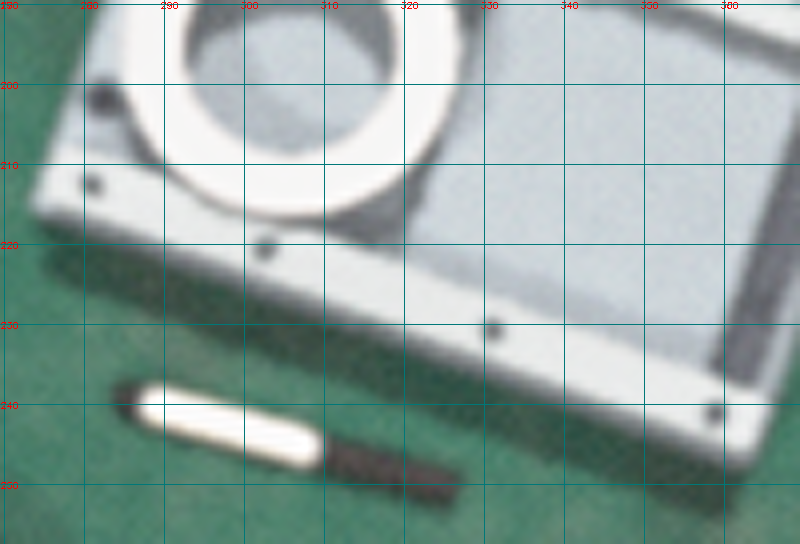

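View pics/z_topB.png

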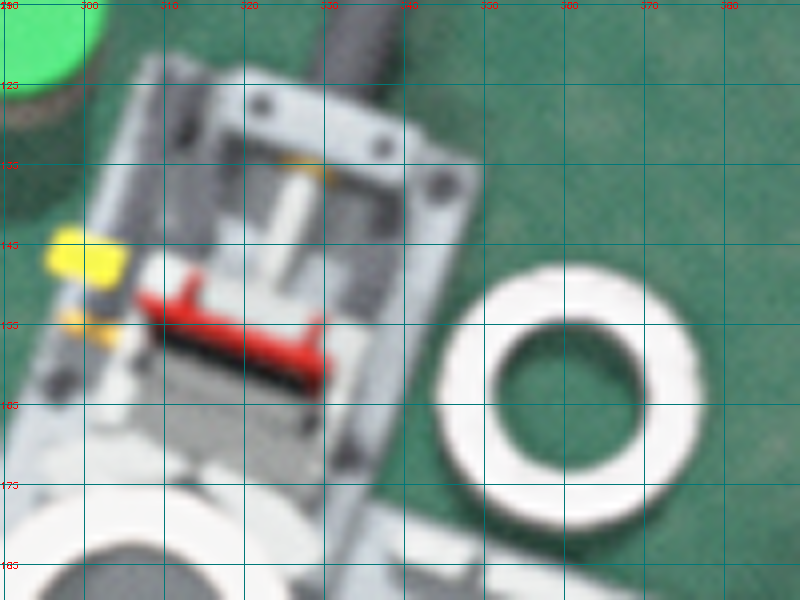

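View pics/z_sideA.png

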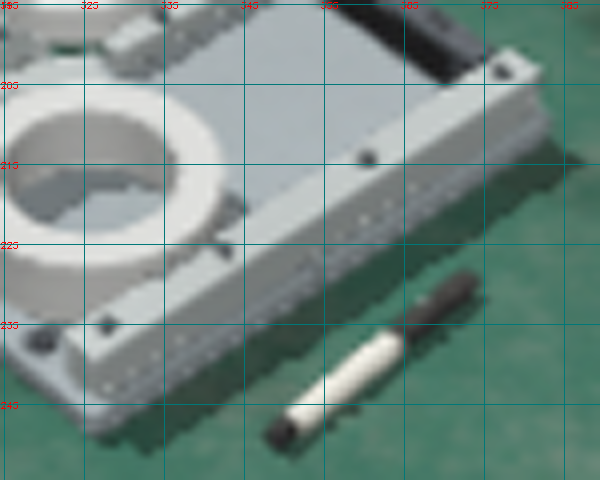

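View pics/z_sideB.png

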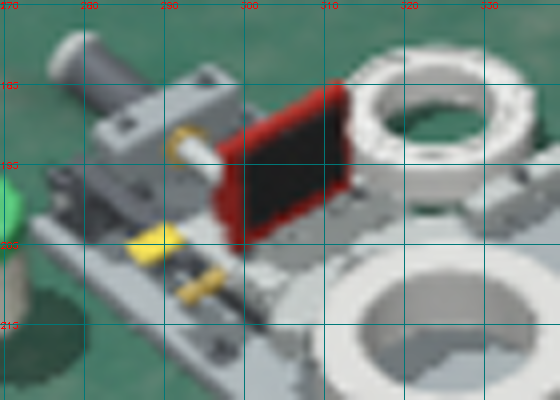

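Run:
```python
from h import *
from scipy.optimize import least_squares
q,im=pickle.load(open('fit.pkl','rb'))
T=[([-80,68,40],(274.5,215)),([-80,-195,40],(362,246.5)),([-55,-195,40],(365.5,238)),([-55,68,40],(278,207)),([0,0,49],(305.8,195.5)),([205,-56,15],(349,133.5)),([205,68,15],(308,121)),([97,34,100],(307,152)),([97,-34,100],(330.5,160.5))]
S=[([-80,68,40],(326,239)),([-55,68,40],(323,235)),([-80,-195,40],(381.5,203)),([-55,-195,40],(377.5,200.5)),([97,34,100],(297.5,194)),([97,-34,100],(312.5,185.5)),([97,34,42],(299.5,205.5)),([97,-34,42],(313,197)),([0,0,49],(325.7,215))]
def res(q,which):
    r=[]
    if 't' in which: r+=[proj(im['top'],F(q,a))[0]-b for a,b in T]
    if 's' in which: r+=[proj(im['side'],F(q,a))[0]-b for a,b in S]
    return np.array(r)
for w in ['t','s','ts']:
    r=least_squares(lambda q:res(q,w).ravel(),q,loss='soft_l1',x_scale=[10,10,.1]);print(w,r.x.round(2),np.degrees(r.x[2]).round(2))
    print(res(r.x,w).round(1).tolist())
q=r.x;pickle.dump((q,im),open('fit.pkl','wb'))
```

```text
t [ 5.173e+02  1.121e+02 -3.100e-01] -17.51
[[-1.9, -0.2], [3.5, 0.5], [2.9, 0.1], [-2.2, -0.9], [0.4, -0.8], [0.6, 0.1], [-0.3, -1.6], [-1.3, 1.1], [0.1, 1.1]]
s [ 5.1804e+02  1.1289e+02 -3.0000e-01] -17.25
[[0.2, 1.2], [-2.2, 0.9], [1.9, -1.4], [0.4, -2.4], [-0.2, -0.5], [0.5, -1.0], [-1.2, 1.1], [0.6, 0.5], [-0.6, -0.2]]
ts [ 5.1765e+02  1.1251e+02 -3.1000e-01] -17.54
[[-2.0, -0.3], [3.3, 0.4], [2.7, 0.0], [-2.4, -1.1], [0.3, -0.9], [0.5, 0.0], [-0.4, -1.7], [-1.5, 0.9], [-0.1, 0.9], [0.2, 1.1], [-2.1, 0.8], [2.2, -1.2], [0.7, -2.2], [0.1, -0.7], [0.8, -1.1], [-0.9, 0.9], [0.9, 0.4], [-0.4, -0.3]]
```

Emit:
{"name": "move_arm", "arguments": {
  "rows": [
    [0, -2, 0, -1.8, 0, -0.05, 0],
    [0, -4.5, 0, -4, 0, -0.12, 0],
    [0, -7, 0, -6.4, 0, -0.2, 0],
    [0, -9.5, 0, -8.6, 0, -0.28, 0],
    [0, -12, 0, -10.9, 0, -0.36, 0],
    [0, -14.5, 0, -13.2, 0, -0.44, 0],
    [0, -17, 0, -15.5, 0, -0.52, 0],
    [0, -19.5, 0, -17.7, 0, -0.6, 0],
    [0, -22, 0, -20, 0, -0.68, 0],
    [0, -24.5, 0, -22.3, 0, -0.76, 0],
    [0, -27, 0, -24.5, 0, -0.83, 0],
    [0, -29, 0, -26.3, 0, -0.89, 0]
  ]
}}

```text
time: 2.8
tcp_pos: [410.1, -255.8, 231.6]
ee_rot: [-90.0, -0.0, -107.8]
force: [0.3, -0.9, -0.0]
grip_width: 0.2
```

```bash
cat >> h.py <<'E'
from scipy.spatial.transform import Rotation as Ro
Q=(517.5,112.5,np.radians(-18))
def tgt(fx,fy,z,yaw=-108,q=Q):
    s=env.sense();R=Ro.from_euler('xyz',s['ee_rot'],degrees=True)
    w=F(q,[fx,fy,z])[0]-s['tcp_pos'];sh=R.inv().apply(w)/10
    Rt=Ro.from_euler('xyz',[-90,0,yaw],degrees=True)
    rv=(R.inv()*Rt).as_rotvec()
    print('t',s['time'],'tcp',np.round(s['tcp_pos'],1),'rot',np.round(s['ee_rot'],1),'F',np.round(s['force'],1),'grip',round(s['grip_width'],1))
    print('j',np.round(s['joint_positions'],0)); print('shift cm',sh.round(2),'rv',rv.round(3))
    a=q[2];d=s['tcp_pos'][:2]-np.array(q[:2]);print('fix',(np.array([[np.cos(a),np.sin(a)],[-np.sin(a),np.cos(a)]])@d).round(1))
E
python3 -c "
from h import *
tgt(68,0,200)"
```

```text
t 2.8 tcp [ 410.1 -255.8  231.6] rot [ -90.    -0.  -107.8] F [ 0.3 -0.9 -0. ] grip 0.2
j [ 45.   1. -18. 106.   0.  74.   9.]
shift cm [-38.32   3.16   5.76] rv [-0.001  0.003  0.   ]
fix [  11.6 -383.4]
```

Emit:
{"name": "move_arm", "arguments": {
  "rows": [
    [0, -2, 0, 0.3, 0, 0, 0],
    [0, -5, 0, 0.7, 0, 0, 0],
    [0, -8.5, 0, 1.3, 0, 0, 0],
    [0, -12, 0, 1.8, 0, 0, 0],
    [0, -15.5, 0, 2.3, 0, 0, 0],
    [0, -19, 0, 2.9, 0, 0, 0],
    [0, -22.5, 0, 3.4, 0, 0, 0],
    [0, -26, 0.5, 3.9, 0, 0, 0],
    [0, -29.5, 1, 4.4, 0, 0, 0],
    [0, -33, 1.5, 5, 0, 0, 0],
    [0, -36, 2, 5.5, 0, 0, 0],
    [0, -38.3, 2.5, 5.8, 0, 0, 0]
  ]
}}

```text
time: 4.0
tcp_pos: [583.1, 93.2, 206.3]
ee_rot: [-90.0, 0.0, -107.7]
force: [0.3, -0.1, 0.6]
grip_width: 0.0
```

```bash
python3 -c "
from h import *
tgt(68,0,60)
for n in ['wrist','side','top']:
    p=env.snapshot(n);print(p['shot'])
    cv2.imwrite(f'pics/{n}1.png',p['img'][:,:,::-1])
    if n=='wrist':
        print(p['T_tool_cam']);print([(d['pixel'],d['p']) for d in env.pinpoint(p,'push_pad')])
"
```

```text
t 4.0 tcp [583.1  93.2 206.3] rot [ -90.     0.  -107.7] F [ 0.3 -0.1  0.6] grip 0.0
j [ 17.  17. -36.  93.  10.  74. -39.]
shift cm [ 0.2  14.63 -0.05] rv [-0.     0.005 -0.001]
fix [68.4  1.9]
5
[[-1.02872614e-03  9.50180165e-01  3.11699527e-01 -8.00548955e+01]
 [ 5.41578262e-04 -3.11699117e-01  9.50180702e-01 -1.42993784e+02]
 [ 9.99999324e-01  1.14628542e-03 -1.93943892e-04  1.84816162e-02]
 [ 0.00000000e+00  0.00000000e+00  0.00000000e+00  1.00000000e+00]]
[([351.4, 191.0], 0.9)]
6
7
```

View pics/wrist1.png

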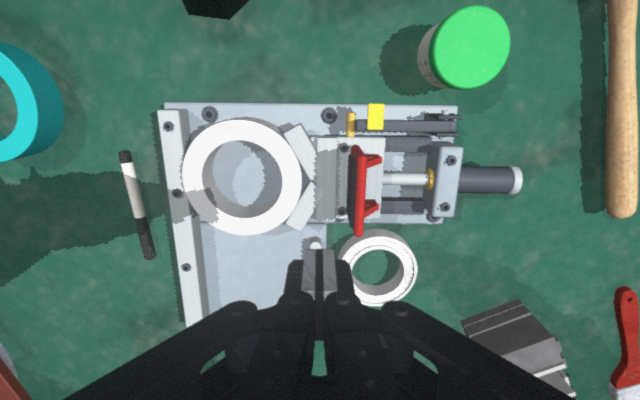

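View pics/side1.png

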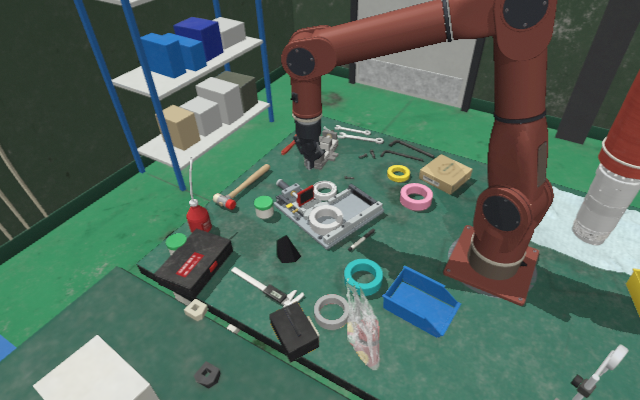

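```bash
cat >> h.py <<'E'
def wcam(p,pos,rot):
    R=Ro.from_euler('xyz',rot,degrees=True).as_matrix();T=np.eye(4);T[:3,:3]=R;T[:3,3]=pos
    M=np.linalg.inv(T@np.asarray(p['T_tool_cam']));return dict(p,R=M[:3,:3],t=M[:3,3])
def overlay(p,q,jaw,name,k=2,crop=None,col=(0,0)):
    a=cv2.resize(p['img'][:,:,::-1],None,fx=k,fy=k,interpolation=2).copy()
    def poly(P,c):
        u=((proj(p,F(q,P))+.5)*k-.5).round().astype(int);cv2.polylines(a,[u.reshape(-1,1,2)],True,c,1)
    poly([[-80,68,15],[205,68,15],[205,-56,15],[80,-56,15],[80,-195,15],[-80,-195,15]],(0,0,255))
    poly([[-55,68,40],[-55,-195,40]],(255,0,0))
    t=np.linspace(0,6.28,60)
    for cy,c in col and [(0,(0,200,0)),(-115,(0,255,255))]:
        poly(np.c_[55*np.cos(t),cy+55*np.sin(t),0*t+49],c);poly(np.c_[35*np.cos(t),cy+35*np.sin(t),0*t+49],c)
    poly([[97+jaw,-27,75],[97+jaw,27,75]],(255,255,0));poly([[108+jaw,-34,100],[97+jaw,-34,100],[97+jaw,34,100],[108+jaw,34,100]],(255,255,0))
    poly([[80,-170,43],[-55,-170,43]],(255,0,255))
    if crop: x,y,w,h=crop;a=a[y*k:(y+h)*k,x*k:(x+w)*k]
    cv2.imwrite(name,a)
E
python3 -c "
from h import *
s=env.sense();p=wcam(env.snapshot('wrist'),s['tcp_pos'],s['ee_rot'])
pickle.dump(p,open('w1.pkl','wb'))
overlay(p,Q,0,'pics/w1o.png',2,(140,60,400,280))
"
```

```text
(no output)
```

View pics/w1o.png

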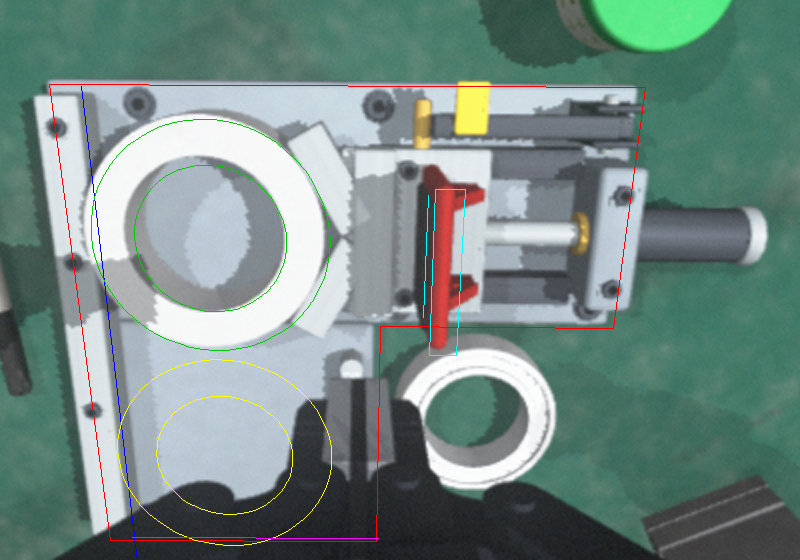

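Emit:
{"name": "move_arm", "arguments": {
  "rows": [
    [0, 0, 2, -0.1, 0, 0, 0],
    [0, 0, 4.5, -0.3, 0, 0, 0],
    [0, 0, 7, -0.3, 0, 0, 0],
    [0, 0, 9.5, -0.3, 0, 0, 0],
    [0, 0, 12, -0.3, 0, 0, 0],
    [0, 0, 13.5, -0.3, 0, 0, 0],
    [0, 0, 14.6, -0.3, 0, 0, 0],
    [0, 0, 14.6, -0.3, 0, 0, 0]
  ]
}}

```text
time: 5.05
tcp_pos: [579.1, 90.3, 59.6]
ee_rot: [-90.1, -0.1, -107.9]
force: [-0.0, -0.7, -0.1]
grip_width: -0.1
```

```bash
python3 -c "
from h import *
tgt(68,0,60)
s=env.sense();p=env.snapshot('wrist');cv2.imwrite('pics/wrist2.png',p['img'][:,:,::-1])
p=env.snapshot('side');cv2.imwrite('pics/side2.png',cv2.resize(p['img'][150:260,250:410,::-1],None,fx=5,fy=5,interpolation=2))
"
```

```text
t 5.05 tcp [579.1  90.3  59.6] rot [-9.010e+01 -1.000e-01 -1.079e+02] F [-0.  -0.7 -0.1] grip -0.1
j [ 15.  24. -34. 102.  16.  58. -43.]
shift cm [-0.2  -0.04  0.26] rv [0.001 0.002 0.001]
fix [65.4 -2. ]
```

View pics/wrist2.png

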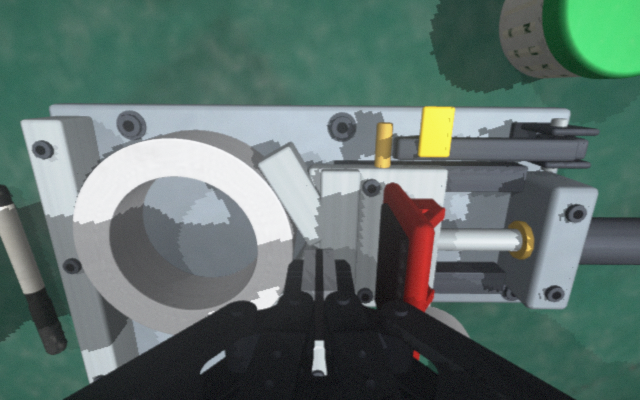

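View pics/side2.png

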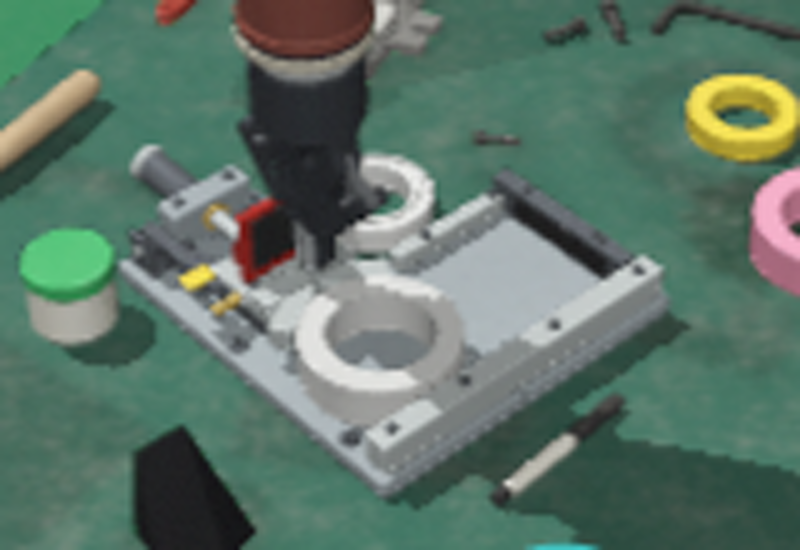

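Emit:
{"name": "move_arm", "arguments": {
  "rows": [
    [0, -0.4, 0, 0.4, 0, 0, 0],
    [0, -0.4, 0, 0.9, 0, 0, 0],
    [0, -0.4, 0, 1.4, 0, 0, 0],
    [0, -0.4, 0, 1.9, 0, 0, 0],
    [0, -0.4, 0, 2.4, 0, 0, 0],
    [0, -0.4, 0, 2.8, 0, 0, 0],
    [0, -0.4, 0, 3, 0, 0, 0],
    [0, -0.4, 0, 3, 0, 0, 0]
  ]
}}

```text
time: 5.95
tcp_pos: [609.4, 86.3, 61.6]
ee_rot: [-90.0, -0.0, -107.8]
force: [-6.4, 2.1, 4.6]
grip_width: -0.0
```

```bash
python3 -c "
from h import *
tgt(118,0,60)
s=env.sense();p=env.snapshot('wrist');cv2.imwrite('pics/wrist3.png',p['img'][:,:,::-1])
"
```

```text
t 5.95 tcp [609.4  86.3  61.6] rot [ -90.    -0.  -107.8] F [-6.4  2.1  4.6] grip -0.0
j [ 14.  27. -33.  98.  17.  60. -42.]
shift cm [0.35 0.16 2.25] rv [0.001 0.003 0.   ]
fix [95.5  3.4]
```

View pics/wrist3.png

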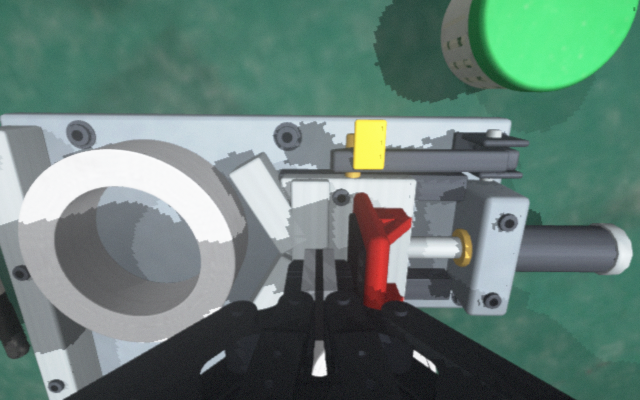

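Emit:
{"name": "move_arm", "arguments": {
  "rows": [
    [0, 0, 0, 0.4, 0, 0, 0],
    [0, 0, 0, 0.8, 0, 0, 0],
    [0, 0, 0, 1.2, 0, 0, 0],
    [0, 0, 0, 1.6, 0, 0, 0],
    [0, 0, 0, 1.8, 0, 0, 0],
    [0, 0, 0, 1.9, 0, 0, 0],
    [0, 0, 0, 1.9, 0, 0, 0],
    [0, 0, 0, 1.9, 0, 0, 0]
  ]
}}

```text
time: 6.8
tcp_pos: [626.3, 80.7, 61.4]
ee_rot: [-90.2, -0.1, -107.8]
force: [-7.5, 1.0, 4.9]
grip_width: 0.3
```

```bash
python3 -c "
from h import *
tgt(118,0,60)
s=env.sense();p=env.snapshot('wrist');cv2.imwrite('pics/wrist4.png',p['img'][:,:,::-1])
p=env.snapshot('side');cv2.imwrite('pics/side4.png',cv2.resize(p['img'][150:260,250:410,::-1],None,fx=5,fy=5,interpolation=2))
"
```

```text
t 6.8 tcp [626.3  80.7  61.4] rot [-9.020e+01 -1.000e-01 -1.078e+02] F [-7.5  1.   4.9] grip 0.3
j [ 14.  29. -33.  95.  17.  61. -42.]
shift cm [0.34 0.14 0.47] rv [0.003 0.004 0.001]
fix [113.3   3.4]
```

View pics/wrist4.png

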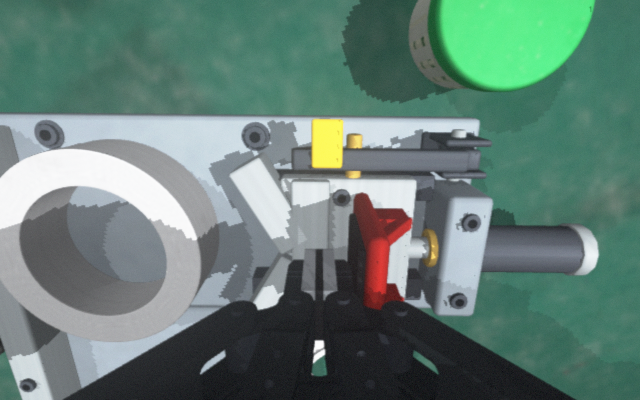

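View pics/side4.png

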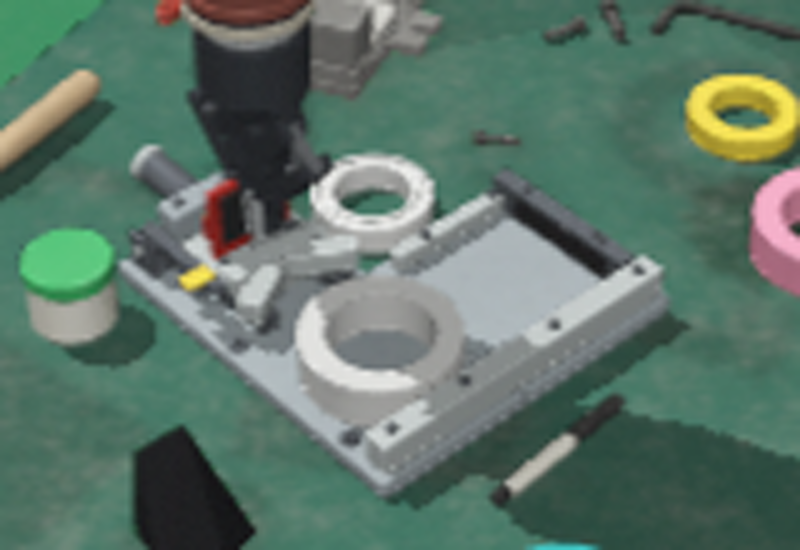

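Emit:
{"name": "move_arm", "arguments": {
  "rows": [
    [0, 0, 0, 0.2, 0, 0, 0],
    [0, 0, 0, 0.4, 0, 0, 0],
    [0, 0, 0, 0.4, 0, 0, 0],
    [0, 0, 0, 0.4, 0, 0, 0],
    [0, 0, 0, 0.1, 0, 0, 0],
    [0, 0, 0, -0.3, 0, 0, 0],
    [0, 0, 0, -0.7, 0, 0, 0],
    [0, 0, 0, -1.1, 0, 0, 0],
    [0, 0, 0, -1.6, 0, 0, 0],
    [0, 0, 0, -2, 0, 0, 0],
    [0, 0, 0, -2, 0, 0, 0]
  ]
}}

```text
time: 8.0
tcp_pos: [606.8, 87.1, 61.5]
ee_rot: [-90.2, -0.1, -107.8]
force: [-0.1, -0.9, 0.3]
grip_width: -0.1
```

```bash
python3 -c "
from h import *
tgt(80,0,60)
s=env.sense();p=env.snapshot('wrist');cv2.imwrite('pics/wrist5.png',p['img'][:,:,::-1])
"
```

```text
t 8.0 tcp [606.8  87.1  61.5] rot [-9.020e+01 -1.000e-01 -1.078e+02] F [-0.1 -0.9  0.3] grip -0.1
j [ 14.  27. -33.  98.  17.  60. -42.]
shift cm [ 0.34  0.16 -1.28] rv [0.003 0.004 0.001]
fix [92.8  3.5]
```

View pics/wrist5.png

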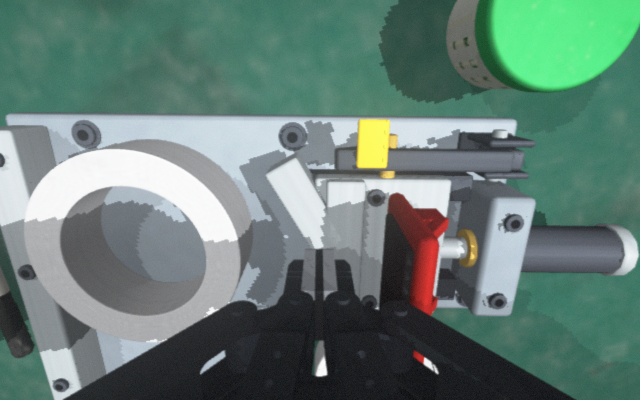

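Emit:
{"name": "move_arm", "arguments": {
  "rows": [
    [0, 0, -1.5, -0.5, 0, 0, 0],
    [0, 0, -4, -0.5, 0, 0, 0],
    [0, 0, -7, -0.5, 0, 0, 0],
    [0, -1, -9, -1, 0, 0, 0],
    [0.2, -2.5, -9, -2.5, 0, 0, 0],
    [0.45, -4, -9, -4.5, 0, 0, 0],
    [0.45, -5.5, -9, -6.5, 0, 0, 0],
    [0.45, -7, -9, -8.3, 0, 0, 0],
    [0.45, -8.2, -9, -9.3, 0, 0, 0],
    [0.45, -8.2, -9, -9.3, 0, 0, 0]
  ]
}}

```text
time: 9.05
tcp_pos: [543.2, 196.0, 152.8]
ee_rot: [-90.1, -0.0, -107.6]
force: [0.0, 1.0, 0.1]
grip_width: 38.8
```

```bash
python3 -c "
from h import *
tgt(0,85,24)
s=env.sense();p=wcam(env.snapshot('wrist'),s['tcp_pos'],s['ee_rot']);overlay(p,Q,30,'pics/wrist6.png',1,None)
p=env.snapshot('side');cv2.imwrite('pics/side6.png',cv2.resize(p['img'][150:260,250:410,::-1],None,fx=5,fy=5,interpolation=2))
"
```

```text
t 9.05 tcp [543.2 196.  152.8] rot [ -90.1   -0.  -107.6] F [0.  1.  0.1] grip 38.8
j [  8.  18. -39.  98.  12.  68. -51.]
shift cm [ 0.23 12.88  0.16] rv [0.002 0.007 0.   ]
fix [-1.4 87.4]
```

View pics/wrist6.png

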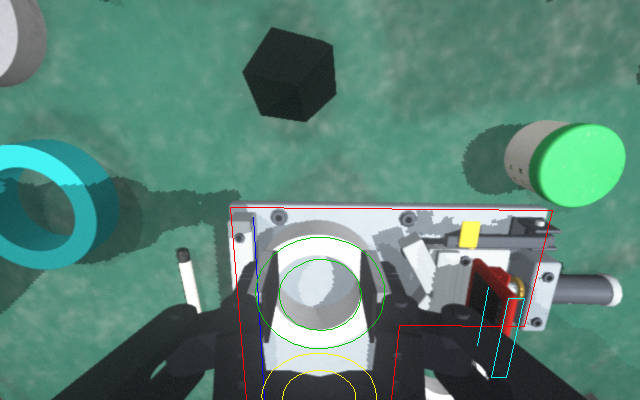

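View pics/side6.png

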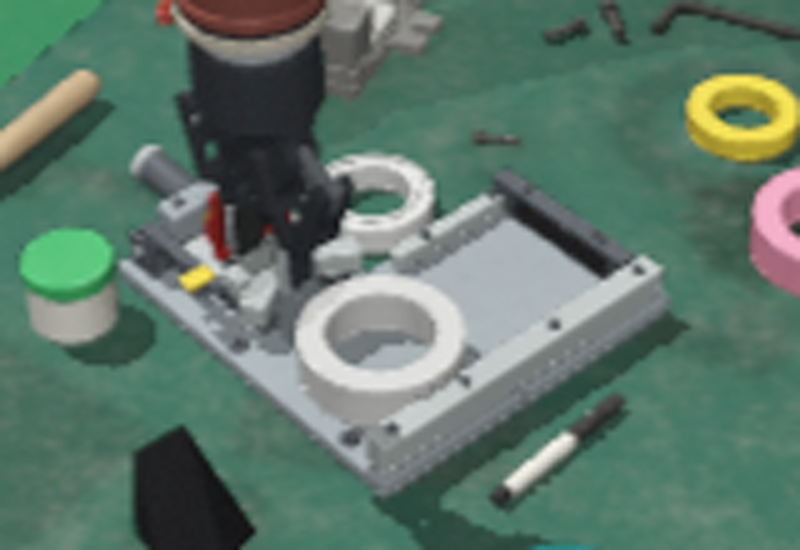

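Emit:
{"name": "move_arm", "arguments": {
  "rows": [
    [0.45, 0, 2, 0.1, 0, 0, 0],
    [0.45, 0, 5, 0.1, 0, 0, 0],
    [0.45, 0, 8, 0.1, 0, 0, 0],
    [0.45, 0, 10.5, 0.1, 0, 0, 0],
    [0.45, 0, 12, 0.1, 0, 0, 0],
    [0.45, 0, 12.7, 0.1, 0, 0, 0],
    [0.45, 0, 12.7, 0.1, 0, 0, 0]
  ]
}}

```text
time: 9.85
tcp_pos: [545.3, 191.8, 24.7]
ee_rot: [-90.2, -0.1, -107.8]
force: [-0.8, -0.5, 1.4]
grip_width: 38.5
```

```bash
python3 -c "
from h import *
tgt(0,62,24)
s=env.sense();p=wcam(env.snapshot('wrist'),s['tcp_pos'],s['ee_rot']);overlay(p,Q,30,'pics/wrist7.png',1,None,())
p=env.snapshot('side');cv2.imwrite('pics/side7.png',cv2.resize(p['img'][150:260,250:410,::-1],None,fx=5,fy=5,interpolation=2))
"
```

```text
t 9.85 tcp [545.3 191.8  24.7] rot [-9.020e+01 -1.000e-01 -1.078e+02] F [-0.8 -0.5  1.4] grip 38.5
j [  5.  27. -36. 104.  18.  55. -56.]
shift cm [ 2.2   0.08 -0.2 ] rv [0.003 0.003 0.002]
fix [ 1.9 84. ]
```

View pics/wrist7.png

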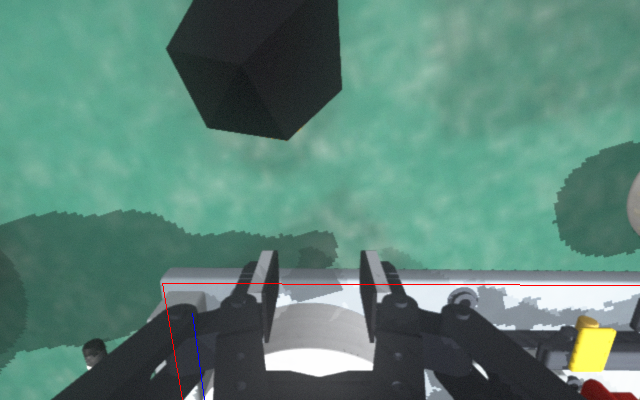

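View pics/side7.png

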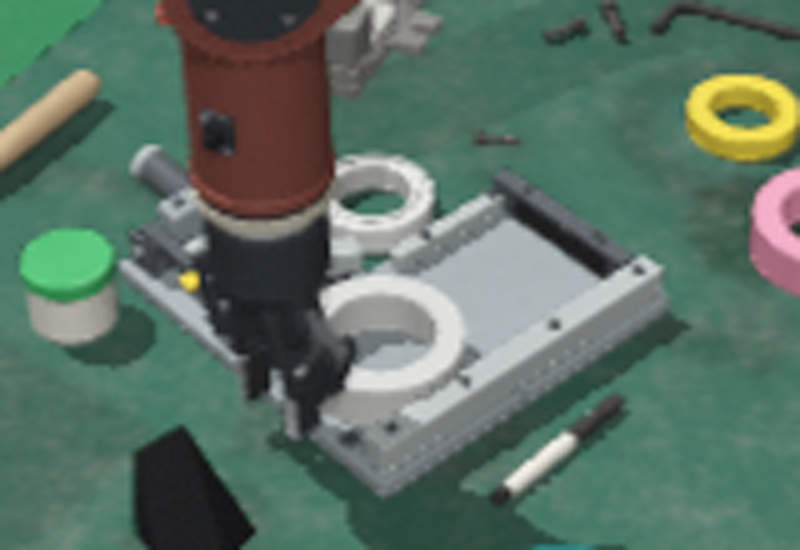

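Emit:
{"name": "move_arm", "arguments": {
  "rows": [
    [0.45, 0.7, 0, -0.1, 0, 0, 0],
    [0.45, 1.4, 0, -0.2, 0, 0, 0],
    [0.45, 2, 0, -0.2, 0, 0, 0],
    [0.45, 2.6, 0, -0.2, 0, 0, 0],
    [0.45, 3.3, 0, -0.2, 0, 0, 0],
    [0.45, 4, 0, -0.2, 0, 0, 0],
    [0.45, 4.7, 0, -0.2, 0, 0, 0],
    [0.45, 5, 0, -0.2, 0, 0, 0]
  ]
}}

```text
time: 10.75
tcp_pos: [529.2, 145.3, 26.7]
ee_rot: [-90.0, 0.0, -107.8]
force: [1.2, 5.0, 1.7]
grip_width: 38.7
```

```bash
python3 -c "
from h import *
tgt(0,-50,24)
p=env.snapshot('side');cv2.imwrite('pics/side8.png',cv2.resize(p['img'][150:260,250:410,::-1],None,fx=5,fy=5,interpolation=2))
"
```

```text
t 10.75 tcp [529.2 145.3  26.7] rot [ -90.     0.  -107.8] F [1.2 5.  1.7] grip 38.7
j [ 10.  23. -36. 109.  17.  53. -51.]
shift cm [ 8.48  0.26 -0.12] rv [ 0.     0.003 -0.   ]
fix [ 1.  34.8]
```

View pics/side8.png

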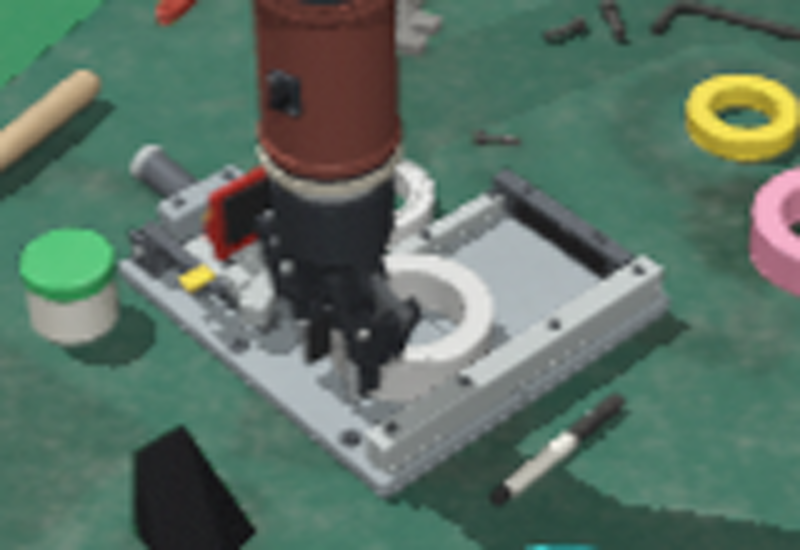

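Emit:
{"name": "move_arm", "arguments": {
  "rows": [
    [0.45, 0.6, 0.1, 0, 0, 0, 0],
    [0.45, 1.3, 0.1, 0, 0, 0, 0],
    [0.45, 2, 0.1, -0.1, 0, 0, 0],
    [0.45, 2.7, 0.1, -0.1, 0, 0, 0],
    [0.45, 3.4, 0.1, -0.1, 0, 0, 0],
    [0.45, 4.1, 0.1, -0.1, 0, 0, 0],
    [0.45, 4.8, 0.1, -0.1, 0, 0, 0],
    [0.45, 5.5, 0.1, -0.1, 0, 0, 0],
    [0.45, 6.2, 0.1, -0.1, 0, 0, 0],
    [0.45, 6.8, 0.1, -0.1, 0, 0, 0],
    [0.45, 7.2, 0.1, -0.1, 0, 0, 0],
    [0.45, 7.3, 0.1, -0.1, 0, 0, 0]
  ]
}}

```text
time: 12.0
tcp_pos: [506.7, 76.5, 26.4]
ee_rot: [-89.9, 0.1, -107.8]
force: [1.5, 6.8, 4.6]
grip_width: 38.3
```

```bash
python3 -c "
from h import *
tgt(0,-53,24)
p=env.snapshot('side');cv2.imwrite('pics/side9.png',cv2.resize(p['img'][150:260,250:410,::-1],None,fx=5,fy=5,interpolation=2))
p=env.snapshot('top');cv2.imwrite('pics/top9.png',cv2.resize(p['img'][110:260,260:400,::-1],None,fx=4,fy=4,interpolation=2))
"
```

```text
t 12.0 tcp [506.7  76.5  26.4] rot [-8.990e+01  1.000e-01 -1.078e+02] F [1.5 6.8 4.6] grip 38.3
j [ 18.  19. -36. 114.  14.  51. -43.]
shift cm [ 1.54  0.24 -0.1 ] rv [-0.002  0.003 -0.002]
fix [  0.9 -37.6]
```

View pics/side9.png

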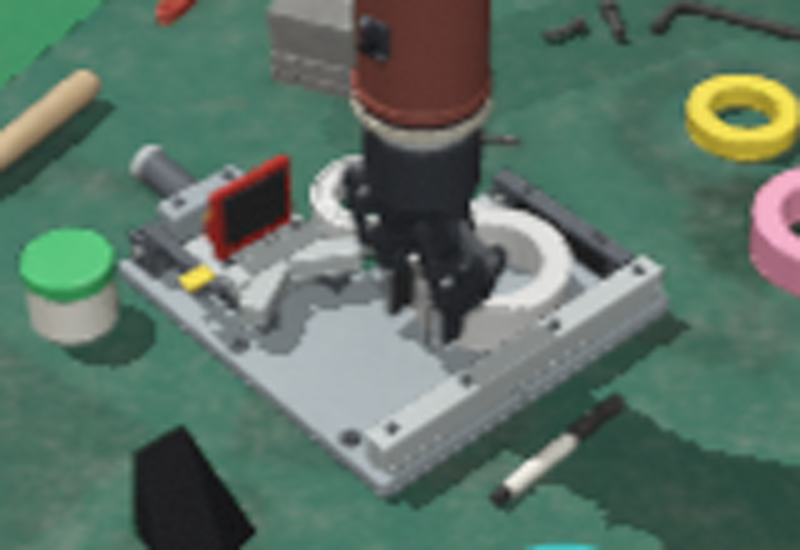

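Emit:
{"name": "move_arm", "arguments": {
  "rows": [
    [0.45, 0.4, 0.1, 0, 0, 0, 0],
    [0.45, 0.8, 0.1, 0, 0, 0, 0],
    [0.45, 1.2, 0.1, 0, 0, 0, 0],
    [0.45, 1.4, 0.1, 0, 0, 0, 0],
    [0.45, 1.5, 0.1, 0, 0, 0, 0]
  ]
}}

```text
time: 12.6
tcp_pos: [503.3, 63.4, 26.3]
ee_rot: [-89.8, 0.2, -107.8]
force: [2.5, 8.4, 5.9]
grip_width: 38.6
```

```bash
python3 -c "
from h import *
tgt(0,-53,24)
p=env.snapshot('side');cv2.imwrite('pics/side10.png',cv2.resize(p['img'][150:260,250:410,::-1],None,fx=5,fy=5,interpolation=2))
"
```

```text
t 12.6 tcp [503.3  63.4  26.3] rot [ -89.8    0.2 -107.8] F [2.5 8.4 5.9] grip 38.6
j [ 19.  18. -36. 115.  14.  51. -41.]
shift cm [ 0.19  0.23 -0.17] rv [-0.004  0.004 -0.004]
fix [  1.7 -51.1]
```

View pics/side10.png

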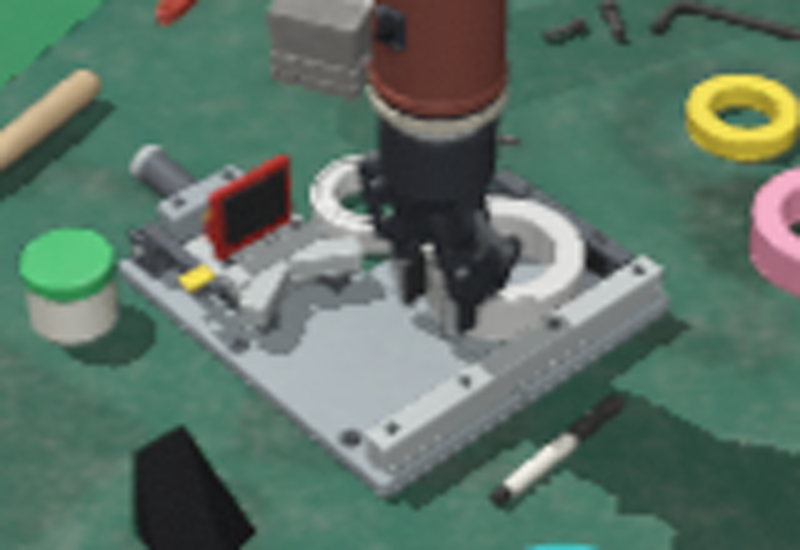

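Emit:
{"name": "move_arm", "arguments": {
  "rows": [
    [0.45, 0.2, 0.1, 0, 0, 0, 0],
    [0.45, 0.4, 0.1, 0, 0, 0, 0],
    [0.45, 0.6, 0.1, 0, 0, 0, 0],
    [0.45, 0.6, 0.1, 0, 0, 0, 0]
  ]
}}

```text
time: 13.05
tcp_pos: [503.4, 62.6, 26.5]
ee_rot: [-89.6, 0.6, -107.6]
force: [5.3, 18.8, 1.0]
grip_width: 38.7
```

```bash
python3 -c "
from h import *
tgt(0,-60,24)
p=env.snapshot('side');cv2.imwrite('pics/side11.png',cv2.resize(p['img'][170:230,330:400,::-1],None,fx=10,fy=10,interpolation=2))
"
```

```text
t 13.05 tcp [503.4  62.6  26.5] rot [ -89.6    0.6 -107.6] F [ 5.3 18.8  1. ] grip 38.7
j [ 20.  18. -36. 115.  13.  50. -40.]
shift cm [ 0.82  0.24 -0.21] rv [-0.006  0.007 -0.011]
fix [  2.  -51.8]
```

View pics/side11.png

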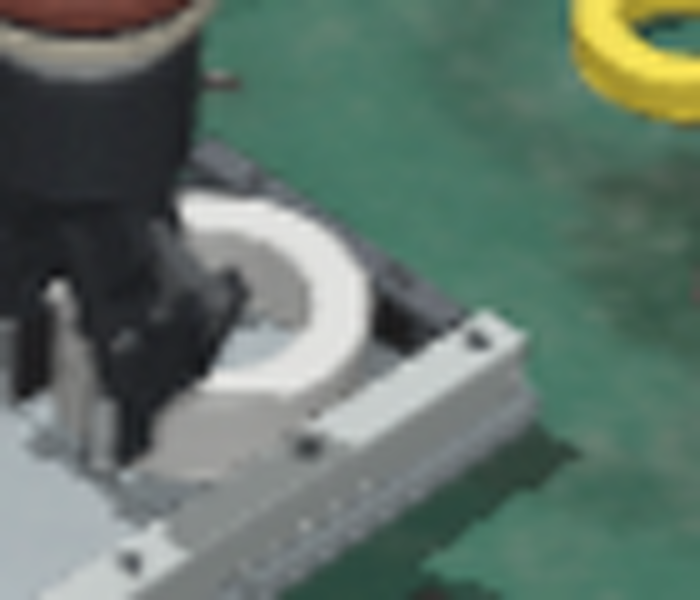

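Emit:
{"name": "move_arm", "arguments": {
  "rows": [
    [0.45, -0.3, 0, 0, 0, 0, 0],
    [0.45, -0.8, 0, 0, 0, 0, 0],
    [0.45, -1.5, 0, 0, 0, 0, 0],
    [0.45, -2.5, 0, 0, 0, 0, 0],
    [0.45, -3, -1, 0, 0, 0, 0],
    [0.45, -3, -3, 0, 0, 0, 0],
    [0.45, -3, -6, 0, 0, 0, 0],
    [0.45, -3, -10, 0, 0, 0, 0],
    [0.45, -3, -14, 0, 0, 0, 0],
    [0.45, -3, -18, 0, 0, 0, 0],
    [0.45, -3, -20, 0, 0, 0, 0],
    [0.45, -3, -20, 0, 0, 0, 0]
  ]
}}

```text
time: 14.3
tcp_pos: [512.1, 90.3, 230.8]
ee_rot: [-89.3, 0.7, -107.6]
force: [-0.5, 0.2, -0.4]
grip_width: 38.5
```

```bash
python3 -c "
from h import *
tgt(0,-60,24)
s=env.sense();p=wcam(env.snapshot('wrist'),s['tcp_pos'],s['ee_rot']);overlay(p,Q,30,'pics/wrist12.png',1)
p=env.snapshot('side');overlay(p,Q,30,'pics/side12.png',5,(250,150,160,110))
"
```

```text
t 14.3 tcp [512.1  90.3 230.8] rot [ -89.3    0.7 -107.6] F [-0.5  0.2 -0.4] grip 38.5
j [ 22.   6. -39. 101.   4.  73. -35.]
shift cm [ 3.98 20.63 -0.45] rv [-0.012  0.007 -0.012]
fix [  1.8 -22.8]
```

View pics/wrist12.png

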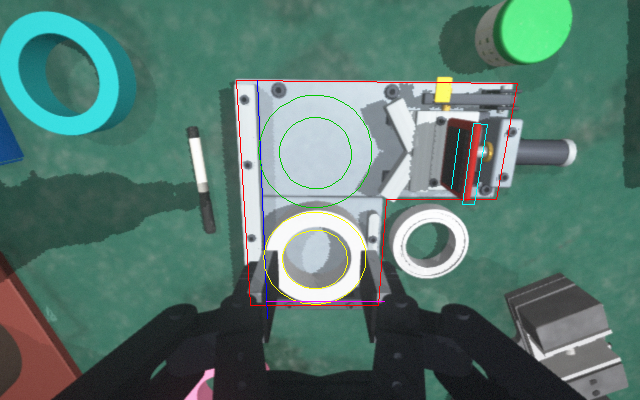

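View pics/side12.png

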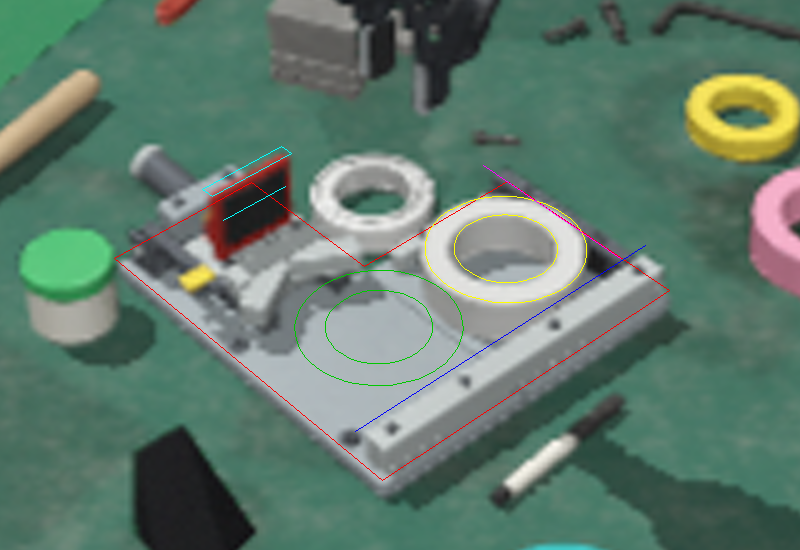

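```bash
python3 -c "
from h import *
p=env.snapshot('side');a=cv2.resize(p['img'][175:225,325:390,::-1],None,fx=8,fy=8,interpolation=2)
s=env.snapshot('wrist');b=cv2.resize(s['img'][180:320,230:400,::-1],None,fx=3,fy=3,interpolation=2)
cv2.imwrite('pics/f1.png',a);cv2.imwrite('pics/f2.png',b)
"
```

```text
(no output)
```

View pics/f1.png

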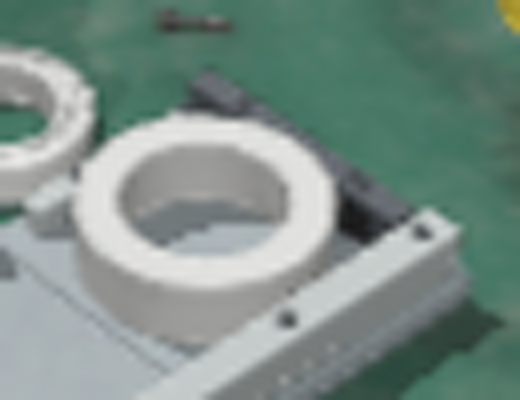

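View pics/f2.png

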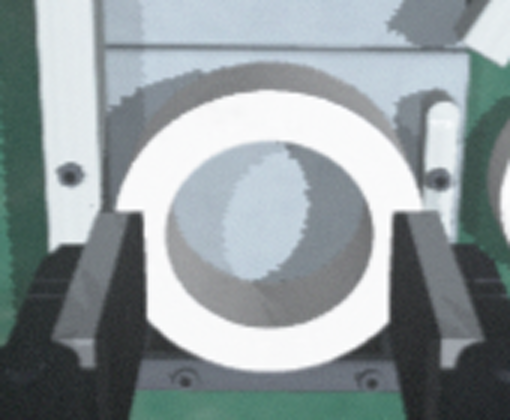

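```bash
python3 -c "
from workcell import env
print(env.hand_in())"
```

```text
the job is handed in; nothing more can be done
None
```

I pushed the jaw open onto its catch, slid the collar along the fence to the end stop, and handed the job in at about 14.5 s of the 48 s. The hand-in gave no verdict.

**Jaw:** I pushed the red plate back about 38 mm with the closed fingers; the force on the tool along the push was about 7 N. After I backed off, the force fell to zero. The pictures show the brass pin held behind the hook and the jaw standing open with the collar still in place. Catch angle and jaw opening were judged from the pictures only, as there is no direct reading of either.

**Collar:** I pushed it with half-open fingers on its left side, against about 5 to 9 N of friction. At the end the force jumped to about 19 N with under 1 mm more travel, so it was against the stop. I then backed the fingers off 30 mm and lifted them 200 mm clear.

**Last checks:**
- **Collar position:** in the side and wrist views it lies flat against the end stop, between fence and rail. Its outline matches the expected place at y = -115 mm.
- **Jaw:** it is still latched in those views, and the force on the tool is near zero.
- **Bystanders:** I saw no change in the ones those views show, but I did not measure their positions.

**Disagreements:**
- My fit of the fixture's place was about 2 to 3 mm off along x in the wrist view.
- The drawn outline of the red plate sat a few millimetres or more off sideways (up to about 12 mm in one wrist view). I did not track down why, and it did not affect the result.
- While I pushed the jaw the force showed about 5 N upward, so the plate may have met the finger links as well as the tips.

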